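# Hook the parts tray out of the slot between the tiers

## Robot

A 6-joint arm with a two-finger parallel gripper is mounted at the origin on the work surface. World frame = base frame: x ahead of the robot, y to its left, z up, the work surface at z = 0. Lengths are in m, angles in rad, forces in N, time in s.
With the tool pointing down it reaches from about 0.375 to 0.9 m from the base axis. Payload 3.1 kg.
Tool frame: the origin (TCP) lies at the very end of the fingers, on their centre line; the grasp point (between the pads) lies 19 mm behind it; x points along the fingers, y is the direction in which the jaws open and shut, and the axes are right-handed (so a half turn about x gives the same grasp; the last joint's range is limited). The gripper opens to 85 mm and grips with 20 to 120 N. Pads are 22 mm wide; open, the fingers measure 114 mm over their backs; the gripper's body (76 mm by 85 mm) begins 54 mm behind the grasp point. The pads swing forward as they close: fully open they stand 13 mm farther back than shut.
Start: joints at [0.982, 0.527, 1.433, -0, 1.181, -0.178], TCP at [0.25, 0.573, 0.231] pointing down, gripper open.
Joint ranges: [-3.08, 3.08], [-0.75, 2.2], [0.22, 2.44], [-1.43, 4.57], [0, 2.65], [-2.85, 2.85]. Speed limits (rad/s): [2.79, 2.79, 3.14, 3.14, 3.14, 3.14].

## Interface

Orientations are given as a unit quaternion [x, y, z, w].
In Python, from station import manip gives the robot as it stands.
- The arm moves only by the shell command python3 -m jog 'ROWS' [FORCE]. ROWS is a JSON object of lists of equal length, an entry for each row: "linear": the shift along the tool's x, y, z in cm, a list of three; "twist": the turn about the tool's x in rad; "claw": the opening, from -1 (shut) to 1 (fully open). A call has 1 to 20 rows; each row is the pose to reach, as a shift and turn from the pose commanded when the call began, along the tool's axes at that moment; what a row does not reach only later rows make up. A row lasts 1/12 s, in which the tool goes at most 41.7 mm and 7.16 degrees, less where a joint would pass 70% of its speed; a pose out of reach is approached as far as the arm can. A call with a gripper value outside its range is refused whole. The fingers move at their own pace and stop on an object; FORCE is the grip in N (left out, the last holds). Time passes only in rows, so rows that repeat a pose let the fingers close. It gives the time, the measured TCP pose, the force and the opening at its end, in the units of the state.
- manip.sense(): the state, without advancing time (a new reading comes with each control period).
- manip.snapshot(name): name is "scene" or "side" or "wrist"; returns a dict with "pixels" (420x560x3 uint8, red, green, blue), "camera_matrix" (3x3 intrinsics, pixels), "R" (3x3) and "t" (3): a world point X has camera coordinates R X + t. Camera axes: x right, y down, z forward; pixel columns grow to the right and rows downward; lengths in m; the calibration is good to about 2 mm. A picture is of the moment at which its call begins. There is no depth.
- manip.sign_off(): hands the job in, once; it reports no verdict.
The state is a dict: "t": time; "q": joint angles; "qd": joint speeds; "tau": joint torques, N m; "tcp_pos": TCP position; "tool_rot": TCP orientation; "force": force on the tool from outside, world axes, zero at the start; "ft_torque": the same for the moment, N m; "finger_gap": opening from 0.0 (shut) to 1.0 (fully open).
Only numpy, scipy, OpenCV 4.12 (cv2) and the standard library are available. Lean on these libraries where they do the work, as an engineer would, in place of code of your own. Each camera call takes 0.05 s, during which the arm holds its last target.

## Task

Take the wooden-handled hook, reach its steel end down inside the small parts tray just behind the tray's front wall, and drag the tray out along its slot until it sits snug against the metal stop strip, then keep pulling on it with about 10 newtons for a second to seat it. Pull gently: never load the tray with more than 15 newtons, and do not touch the tray or the tiers with the gripper. Then lift the hook out, leaving the tray against the stop, stand the hook upright on the bench where you found it and let go, without disturbing the other things on the bench.

Things in the scene. Friction and masses are not known exactly. Their poses are not given: they have to be found in the camera images.
- hook_grip (a point): Centre of the hook tool's wooden handle (84 mm along x, 28 wide, 44 high, standing on its flat base, so this point is 22 mm up). x points to the hook, z up. An 8 mm steel rod leaves the handle's front, rises to 72 mm above the base and runs level to 165 mm ahead, then turns down as the hook leg. 0.25 kg. Pull with the handle held mid-length, base some 6 mm off the bench, or it pitches.
- hook_tip (a point): Lowest point of the hook leg (round bar 8 mm thick, vertical): 165 mm ahead of the handle's centre, 10 mm above the level of the handle's base.
- tray: Loose parts tray (0.24 to 0.39 kg, slides at 1 to 5 N), 100 mm long (x), 74 wide, 30 high. Origin: bottom centre of the outer face of its front wall (the wall nearest the robot); x points into the tray. Front wall black, 6 mm thick, 30 high; others clear, 3 mm, 27 high; floor 3 mm. Empty pocket behind the front wall: x 6 to 40 mm, 68 wide, then a 25 mm high divider. Starts at x = 60 to 85 mm in the slot.
- plunger (a joint): Spring plunger (12 mm round, 12 mm above the bench) at the middle of the stop strip; value = depth pushed in, 0 = standing 5 mm proud of the strip, 0.005 = flush, when the tray is home against the strip. Spring 0.2 to 0.7 N, too weak to push the tray back. Noisy, so it does not tell the seating force.
- tiers: Fixed stacked clear organizer trays beside a slot 80 mm wide (y -40 to 40 mm), open above. Origin: centre of its mouth, on the bench; x runs 0 to 200 mm into it, away from the robot. Across it a clamped, rigid aluminium stop strip 12 mm thick, 76 wide, 24 high: its far face lies anywhere from x = 0 to 32 mm, not reported: feel for it. Tiers: right 60 wide, 50 high; left 120 wide, 50 high, 100 from x = 50, 150 from x = 90.
- ratchet: Bystander, leave alone: chrome socket wrench, 190 mm long, lying flat; origin on the bench under it.
- punch: Bystander, leave alone: yellow plastic stud punch, 160 x 30 x 24 mm, lying flat; origin on the bench under it.
- flashlight: Bystander, leave alone: aluminium flashlight, 150 mm long, 34 mm thick, lying; origin on the bench under it.
- hexholder: Bystander, leave alone: hex key holder, black plastic block 40 x 100 x 35 mm with steel keys up to 93 mm high; origin on the bench under it.
- socket: Bystander, leave alone: single steel socket, 30 mm across, 36 mm high, standing; origin on the bench under it.
- tape: Bystander, leave alone: closed tape measure, 70 x 40 x 60 mm high, standing; origin on the bench under it.
Not all that is in view belongs to the job. Of the things like the tray, leave any that is orange, purple or yellow; of the rest the smaller one is meant.

How it is judged:
By the outcome, as a careful person would: the job done as asked, in the order asked, and still so for the second after the job is handed in, with the robot touching nothing.
It also fails if it takes over 64 s, if anything falls off the work surface, if the arm or the gripper's body presses on something with over 40 N, if the wrist force passes 120 N, or if a joint passes its speed limit or range.

## Working session

There is one attempt and no reset: what is moved stays moved. The work goes in short steps, Python scripts to look and compute and a shell command to move; the robot and the scene stay as the last step left them, time stands still between calls to the robot, and variables do not carry over. Pictures are saved under pics/ and viewed, and the job is handed in when it is done.

```bash
mkdir -p pics; ls
cat > h.py <<'E'
import numpy as np, cv2, pickle
from station import manip
def snap(n,tag):
    s=manip.snapshot(n); pickle.dump(s,open(f'pics/{tag}.pkl','wb'))
    cv2.imwrite(f'pics/{tag}.png',cv2.cvtColor(np.asarray(s['pixels']),cv2.COLOR_RGB2BGR)); return s
def load(tag): return pickle.load(open(f'pics/{tag}.pkl','rb'))
def proj(s,X):
    c=np.asarray(s['R'])@np.asarray(X,float)+np.asarray(s['t']); p=np.asarray(s['camera_matrix'])@c; return p[:2]/p[2]
def back(s,uv,z=0.):
    K=np.asarray(s['camera_matrix']);R=np.asarray(s['R']);t=np.asarray(s['t'])
    d=R.T@np.linalg.solve(K,[uv[0],uv[1],1.]); o=-R.T@t
    return o+d*(z-o[2])/d[2]
def crop(tag,x0,y0,x1,y1,k,out):
    im=cv2.imread(f'pics/{tag}.png')[y0:y1,x0:x1]
    cv2.imwrite(f'pics/{out}.png',cv2.resize(im,None,fx=k,fy=k,interpolation=cv2.INTER_CUBIC))
E
python3 - <<'E'
from h import *
for n in ['scene','side','wrist']:
    s=snap(n,n+'0'); R=np.asarray(s['R']); print(n,-R.T@np.asarray(s['t']))
print(manip.sense())
E
```

```text
pics
scene [1.2001267  0.44922213 0.73712365]
side [ 0.05465943 -0.61944999  0.81803328]
wrist [0.18514425 0.60111953 0.37274805]
{'t': 0.15, 'q': array([ 9.81487779e-01,  5.28252792e-01,  1.43358982e+00, -3.69164388e-05,
        1.18141924e+00, -1.78527776e-01]), 'qd': array([ 7.74352525e-06, -2.26192075e-03, -3.94072894e-03,  9.94527506e-05,
        1.43289789e-03, -2.46892950e-03]), 'tau': array([ 1.28817181e-03, -4.42744589e+01, -1.78276420e+01, -1.14043473e-04,
        5.62172849e-03,  4.83740877e-06]), 'tcp_pos': array([0.24926896, 0.57254634, 0.23056411]), 'tool_rot': array([ 0.14365735,  0.69245504, -0.14476077,  0.69203533]), 'force': array([-0.29797012,  1.5776682 ,  0.43208334]), 'ft_torque': array([-0.00227938, -0.03600775,  0.03502462]), 'finger_gap': 1.0011952335762222}
```

View pics/scene0.png

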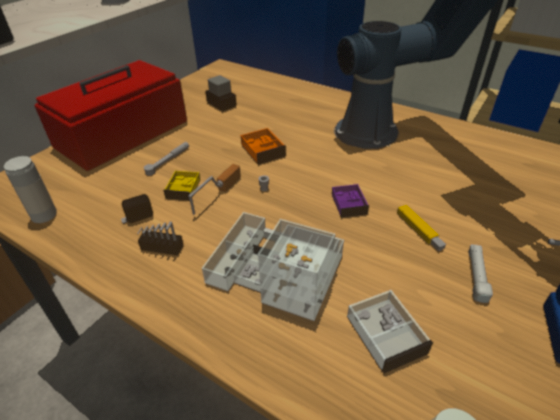

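View pics/side0.png

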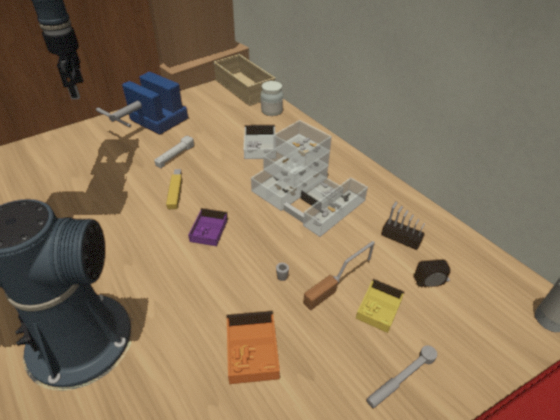

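View pics/wrist0.png

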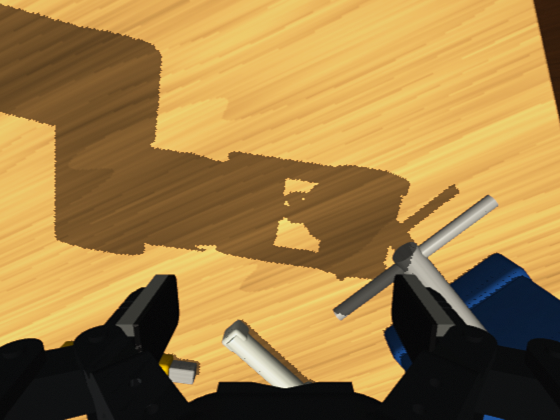

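Run:
```python
from h import *
crop('scene0',190,200,360,330,4.6,'c1')
crop('side0',240,115,410,245,4.6,'c2')
crop('scene0',150,140,310,220,5,'c3')
crop('side0',260,220,420,340,5,'c4')
```

```text
(no output)
```

View pics/c1.png

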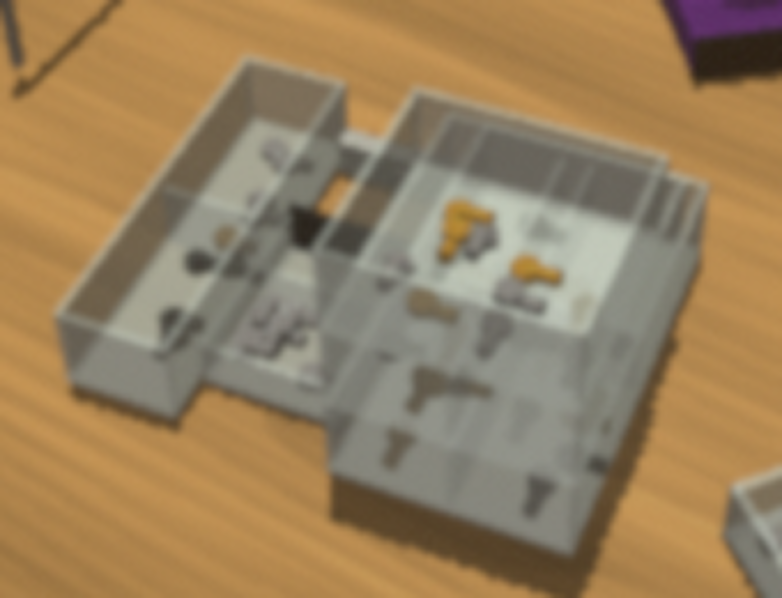

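View pics/c2.png

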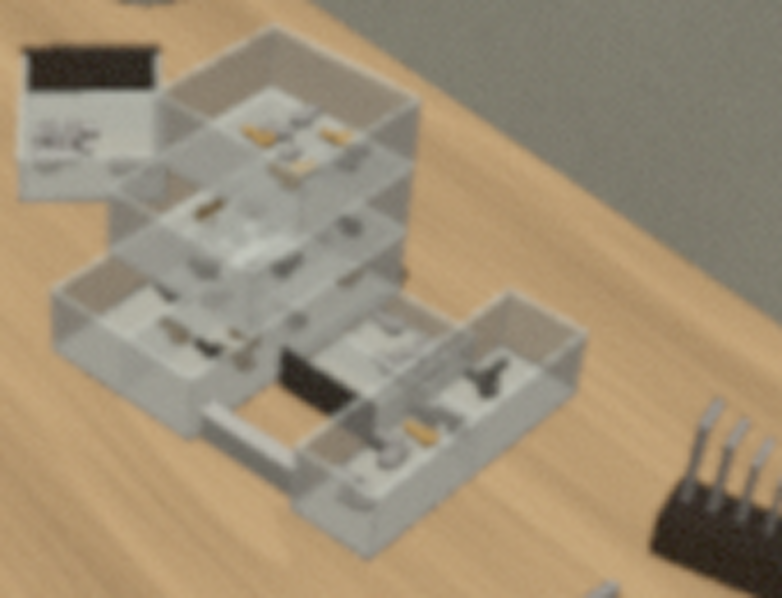

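View pics/c3.png

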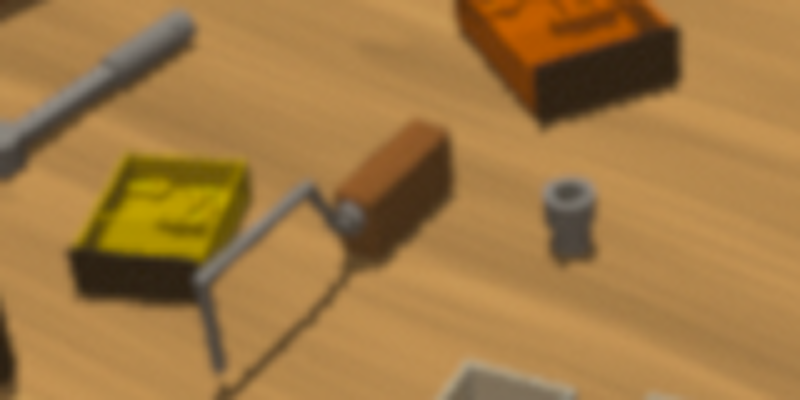

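View pics/c4.png

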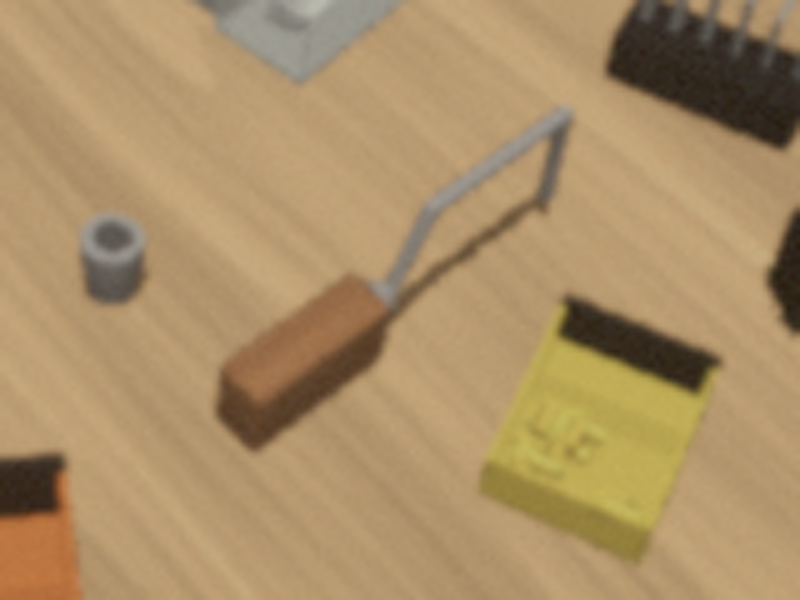

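```bash
cat > fit.py <<'E'
from h import *
from scipy.optimize import least_squares
S={'a':load('scene0'),'b':load('side0')}
def fit(obs,x0):
    def w(p,m): c,s=np.cos(p[2]),np.sin(p[2]); return [p[0]+c*m[0]-s*m[1],p[1]+s*m[0]+c*m[1],m[2]]
    f=lambda p: np.concatenate([proj(S[k],w(p,m))-np.array(uv) for k,m,uv in obs])
    r=least_squares(f,x0,loss='soft_l1',x_scale=[.01,.01,.05]); 
    return r.x,f(r.x).reshape(-1,2)
A=lambda u,v:(190+u/4.6,200+v/4.6); B=lambda u,v:(240+u/4.6,115+v/4.6)
o=[('b',(0,-.1,0),B(368,557)),('b',(0,-.04,.05),B(297,455)),('b',(.2,-.04,.05),B(510,292)),('b',(.2,-.1,.05),B(585,333)),
('b',(0,.04,0),B(190,437)),('b',(0,.16,.05),B(52,292)),('b',(.2,.16,.15),B(275,25)),('b',(.2,.04,.15),B(418,100)),
('a',(0,-.1,.05),A(248,60)),('a',(0,-.04,.05),A(345,85)),('a',(.2,-.1,.05),A(60,318)),('a',(.2,-.1,0),A(72,390)),('a',(.2,-.04,0),A(180,425)),
('a',(0,.16,.05),A(705,185)),('a',(.2,.16,0),A(575,553)),('a',(.09,.04,.15),A(415,90))]
g=back(S['b'],B(240,475)); print(g)
p,r=fit(o,[g[0],g[1],-.2]); print('tiers',p,'\n',r.round(1))
C=lambda u,v:(150+u/5,140+v/5); D=lambda u,v:(260+u/5,220+v/5)
o=[('b',(.042,-.014,.044),D(388,312)),('b',(.042,.014,.044),D(352,277)),('b',(-.042,.014,.044),D(222,373)),('b',(-.042,-.014,.044),D(255,408)),
('b',(.165,0,.010),D(546,207)),('a',(.165,0,.010),C(220,370)),('a',(-.042,-.014,.044),C(418,120)),('a',(-.042,.014,.044),C(450,130)),('a',(.042,-.014,.044),C(338,190))]
g=back(S['b'],D(305,345),.044);g2=back(S['b'],D(546,207),.01);print(g,g2)
p,r=fit(o,[g[0],g[1],np.arctan2(*(g2-g)[1::-1])]); print('hook',p,'\n',r.round(1))
E
python3 fit.py
```

```text
[0.58284812 0.03056511 0.        ]
tiers [0.58213353 0.03206909 0.18532216] 
 [[ 0.1  0.7]
 [-0.9 -2.2]
 [-0.9 -1.6]
 [ 0.3 -1. ]
 [-0.4  1. ]
 [-1.2 -0.7]
 [-1.2 -0.6]
 [ 0.2 -0.8]
 [-1.1 -0.7]
 [-0.2 -0.2]
 [-1.4  0.1]
 [-1.  -0.8]
 [-0.7 -0.3]
 [ 0.8 -0.5]
 [-0.1  1.2]
 [ 0.1 -0.4]]
[ 0.47149236 -0.21789189  0.044     ] [ 0.63843857 -0.20534833  0.01      ]
hook [ 0.47358179 -0.21478517  0.06458818] 
 [[ 1.2 -0.5]
 [-0.4 -1.3]
 [-2.  -1.1]
 [ 0.1  0.3]
 [-0.4 -0.3]
 [-0.4 -0.6]
 [-1.2 -2.1]
 [ 0.4 -1.5]
 [-2.2 -1. ]]
```

```bash
cat > ov.py <<'E'
from h import *
def w(p,m): c,s=np.cos(p[2]),np.sin(p[2]); return [p[0]+c*m[0]-s*m[1],p[1]+s*m[0]+c*m[1],m[2]+(p[3] if len(p)>3 else 0)]
def box(x0,x1,y0,y1,z0,z1):
    P=[(x,y,z) for x in(x0,x1) for y in(y0,y1) for z in(z0,z1)]
    return [(a,b) for i,a in enumerate(P) for b in P[i+1:] if sum(u!=v for u,v in zip(a,b))==1]
TIERS=box(0,.2,-.1,-.04,0,.05)+box(0,.2,.04,.16,0,.05)+box(.05,.2,.04,.16,.05,.1)+box(.09,.2,.04,.16,.1,.15)
HOOK=box(-.042,.042,-.014,.014,0,.044)+[((.165,0,.072),(.165,0,.010)),((.08,0,.072),(.165,0,.072))]
TRAY=box(0,.006,-.037,.037,0,.03)+box(0,.1,-.037,.037,0,.027)
def draw(tag,items,win,k,out):
    s=load(tag); x0,y0,x1,y1=win
    im=cv2.resize(cv2.imread(f'pics/{tag}.png')[y0:y1,x0:x1],None,fx=k,fy=k,interpolation=cv2.INTER_CUBIC)
    for p,E,c in items:
        for a,b in E:
            u=[tuple(int(round(t)) for t in (proj(s,w(p,q))-(x0,y0)+.5)*k) for q in(a,b)]
            cv2.line(im,u[0],u[1],c,1,cv2.LINE_AA)
    cv2.imwrite(f'pics/{out}.png',im)
E
python3 - <<'E'
from ov import *
from scipy.spatial.transform import Rotation as Ro
T=(.582,.032,.185); H=(.4736,-.2148,.0646)
t=w(T,(.07,0,0)); TR=(t[0],t[1],.185)
I=[(T,TIERS,(0,0,255)),(H,HOOK,(255,0,0)),(TR,TRAY,(0,255,0))]
draw('scene0',I,(150,140,350,330),4,'o1')
draw('side0',I,(240,120,400,310),4,'o2')
print(Ro.from_quat(manip.sense()['tool_rot']).as_matrix().round(3))
E
```

```text
[[-0.001  0.399  0.917]
 [-0.001  0.917 -0.399]
 [-1.    -0.002 -0.   ]]
```

View pics/o1.png

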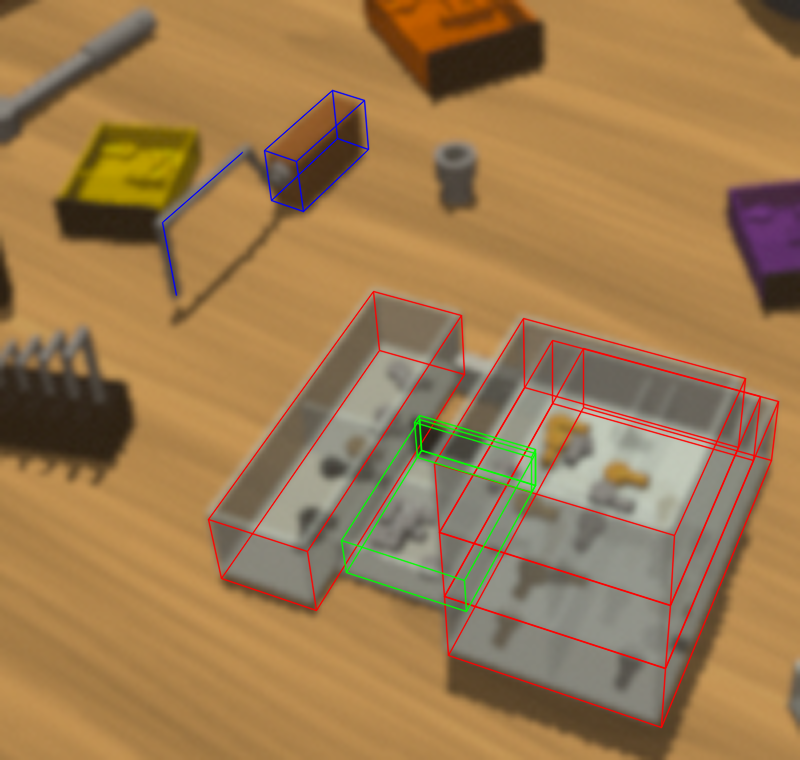

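View pics/o2.png

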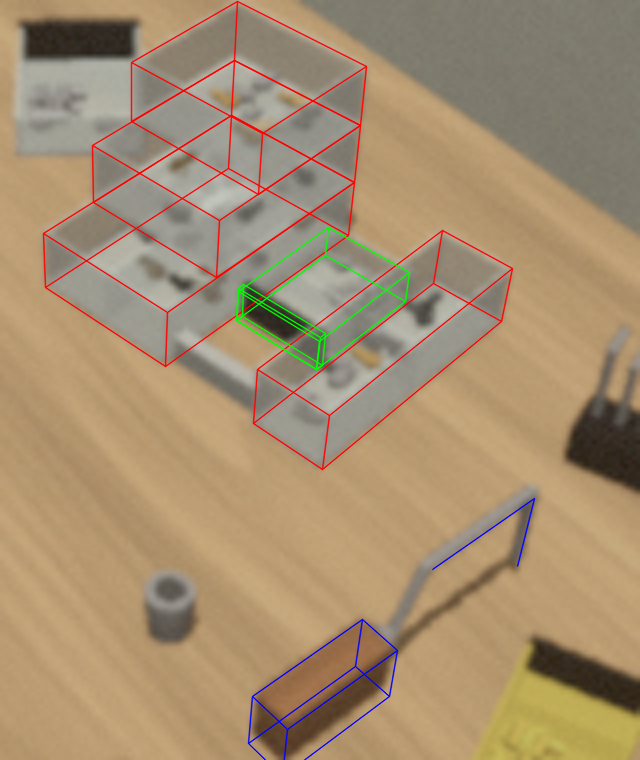

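Run:
```python
from h import *
crop('side0',275,180,325,225,14,'c5')
crop('scene0',240,215,310,260,11,'c6')
```

```text
(no output)
```

View pics/c5.png

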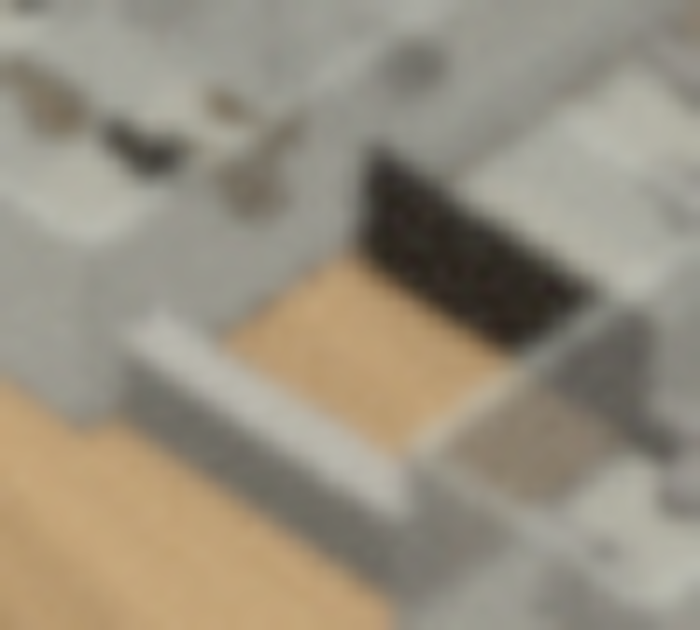

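View pics/c6.png

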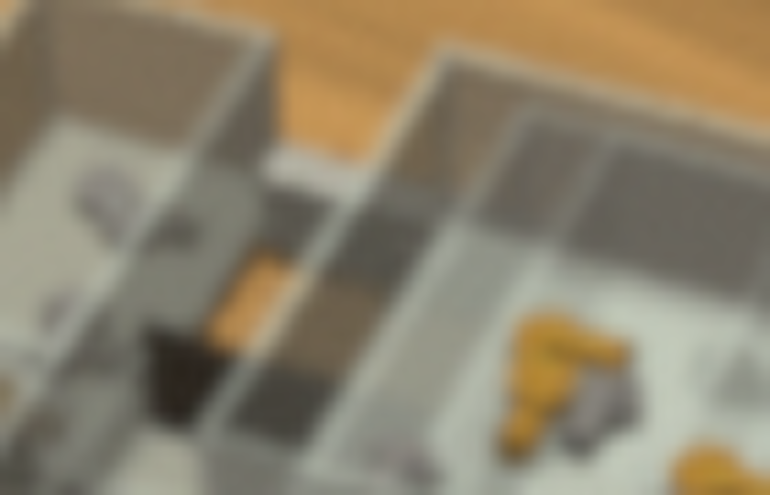

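Run:
```python
from h import *
s=load('side0');a=load('scene0')
T=(.582,.032,.185)
def sl(P): c,q=np.cos(T[2]),np.sin(T[2]); d=P[:2]-np.array(T[:2]); return (1e3*np.array([c*d[0]+q*d[1],-q*d[0]+c*d[1]])).round(1)
F=lambda u,v:(275+u/14-.5,180+v/14-.5)
for n,uv,z in [('near',(120,345),.024),('near',(390,510),.024),('nearbot',(390,600),0),('nearbot',(130,435),0),('far',(160,318),.024),('far',(415,480),.024),('trtop',(375,148),.03),('trtop',(600,292),.03),('trbot',(360,255),0),('trbot',(515,350),0)]:
    print(n,sl(back(s,F(*uv),z)))
G=lambda u,v:(240+u/11-.5,215+v/11-.5)
for n,uv,z in [('farbotvis',(330,350),.0),('strip near top',(280,150),.024),('strip far top',(270,180),.024),('trtop-back',(150,335),.03)]:
    print(n,sl(back(a,G(*uv),z)))
```

```text
near [ 5.4 37.3]
near [  7.2 -30.9]
nearbot [  7.9 -31.8]
nearbot [ 7.  35.5]
far [16.6 37. ]
far [ 16.7 -29. ]
trtop [78.9 36.1]
trtop [ 77. -24.]
trbot [78.8 38.2]
trbot [79.  -3.1]
farbotvis [ 39.2 -12. ]
strip near top [  7.2 -37.5]
strip far top [ 16.9 -35.6]
trtop-back [ 75.7 -37. ]
```

Trays in view (scene picture): yellow (183,185), orange (263,146), purple (350,200), large clear one (390,328), clear one in the slot (265,262). The crop of the last shows a black wall in the slot, and it is the smaller of the two allowed, so this is the tray. The hook handle is at (228,178). Now moving over the hook.

```bash
python3 -m jog '{"linear":[[0,-27.4,30.5],[0,-27.4,30.5],[0,-27.4,30.5],[0,-27.4,30.5],[0,-27.4,30.5],[0,-27.4,30.5],[0,-27.4,30.5],[0,-27.4,30.5],[0,-27.4,30.5],[0,-63.3,52],[0,-63.3,52],[0,-63.3,52],[0,-63.3,52],[0,-63.3,52],[0,-63.3,52],[0,-63.3,52],[0,-63.3,52],[0,-63.3,52],[0,-63.3,52],[0,-63.3,52]],"twist":[0,0,0,0,0,0,0,0,0,-0.475,-0.475,-0.475,-0.475,-0.475,-0.475,-0.475,-0.475,-0.475,-0.475,-0.475],"claw":[1,1,1,1,1,1,1,1,1,1,1,1,1,1,1,1,1,1,1,1]}'
cat > rel.py <<'E'
from h import *
from scipy.spatial.transform import Rotation as Ro
def to(x,y,z,yaw):
    s=manip.sense(); M=Ro.from_quat(s['tool_rot']).as_matrix(); p=np.array(s['tcp_pos'])
    cy=np.arctan2(M[1,2],M[0,2])
    print('t',round(s['t'],2),'tcp',p.round(4),'yaw',round(cy,4),'lin cm',(M.T@(np.array([x,y,z])-p)*100).round(2),'twist',round(cy-yaw,4),'F',np.round(s['force'],2),'gap',round(s['finger_gap'],3))
E
python3 -c "
from rel import *
to(.4736,-.2148,.12,.0646); snap('wrist','wrist1')"
```

```text
t: 1.82
tcp_pos: [0.47, -0.1957, 0.2312]
tool_rot: [-0.022, 0.707, 0.023, 0.707]
force: [1.0, 0.5, -0.6]
finger_gap: 1.0
t 1.82 tcp [ 0.47   -0.1957  0.2312] yaw 0.0636 lin cm [11.12 -1.93  0.24] twist -0.001 F [ 0.99  0.51 -0.6 ] gap 1.0
```

View pics/wrist1.png

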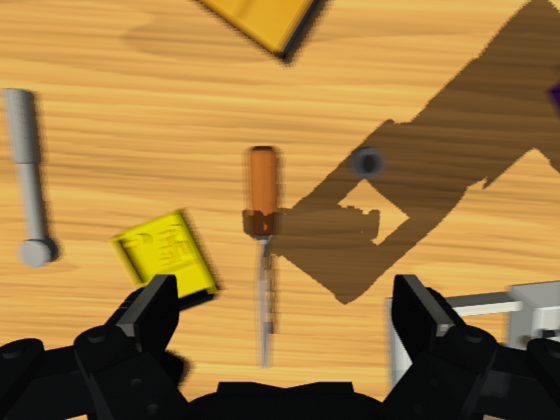

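```bash
python3 -m jog '{"linear":[[0,-1.9,0.2],[4,-1.9,0.2],[6,-1.9,0.2],[6,-1.9,0.2],[6,-1.9,0.2],[6,-1.9,0.2]],"twist":[0,0,0,0,0,0],"claw":[1,1,1,1,1,1]}'
python3 -c "
from ov import *
from rel import *
to(.4736,-.2148,.12,.0646); snap('wrist','wrist2')
draw('wrist2',[((.4736,-.2148,.0646),HOOK,(255,0,0))],(180,60,380,300),3,'o3')"
```

```text
t: 2.37
tcp_pos: [0.4742, -0.2125, 0.1722]
tool_rot: [-0.023, 0.706, 0.023, 0.707]
force: [0.1, -0.1, 0.1]
finger_gap: 0.995
t 2.37 tcp [ 0.4742 -0.2125  0.1722] yaw 0.0647 lin cm [ 5.22 -0.22 -0.08] twist 0.0001 F [ 0.12 -0.07  0.06] gap 0.995
```

View pics/o3.png

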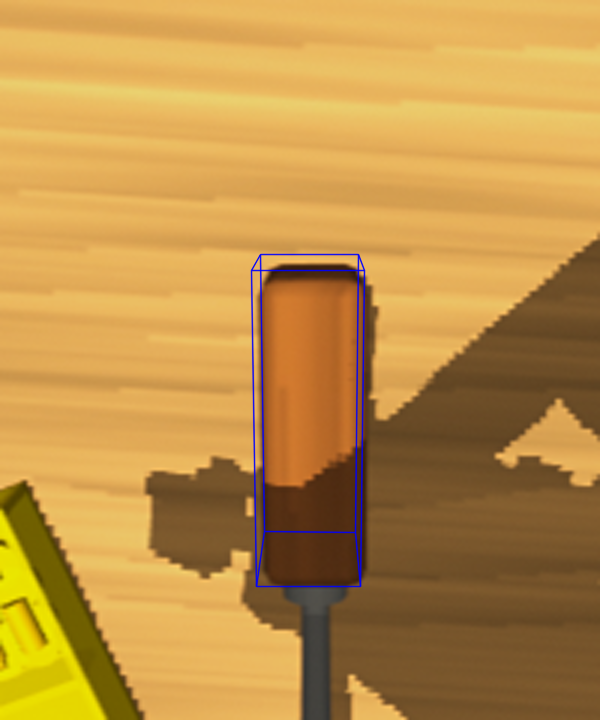

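```bash
python3 -m jog '{"linear":[[4,0,0],[8,0,0],[11,0,0],[13,0,0],[14,0,0],[15,0,0],[15,0,0],[15,0,0],[15,0,0]],"twist":[0,0,0,0,0,0,0,0,0],"claw":[1,1,1,1,1,1,1,1,1]}' 80
python3 -c "
from rel import *
to(.4736,-.2138,.010,.0646); snap('wrist','wrist3');snap('side','side3')
crop('side3',220,180,420,330,4,'c7')"
```

```text
t: 3.17
tcp_pos: [0.4746, -0.2131, 0.0227]
tool_rot: [-0.023, 0.706, 0.022, 0.708]
force: [-0.2, 0.2, -1.2]
finger_gap: 1.0
t 3.17 tcp [ 0.4746 -0.2131  0.0227] yaw 0.0644 lin cm [ 1.27 -0.06 -0.1 ] twist -0.0002 F [-0.24  0.18 -1.23] gap 1.0
```

View pics/c7.png

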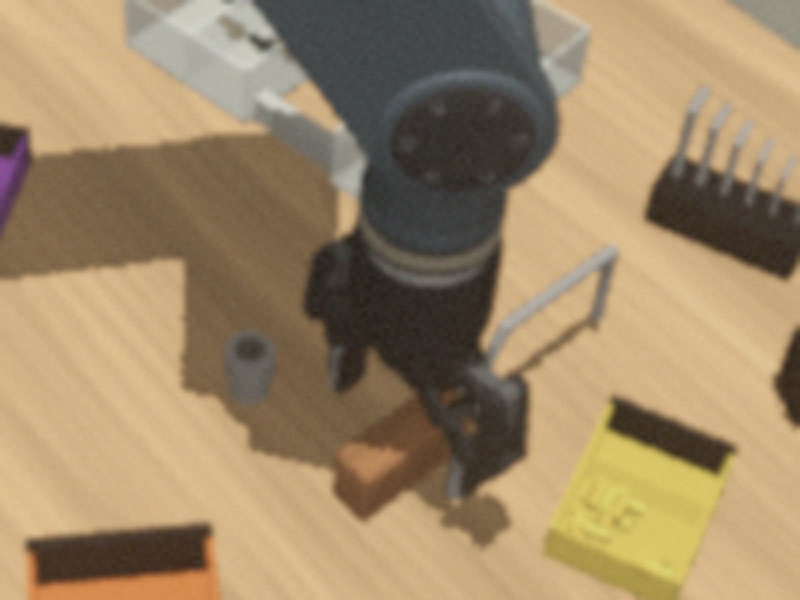

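View pics/wrist3.png

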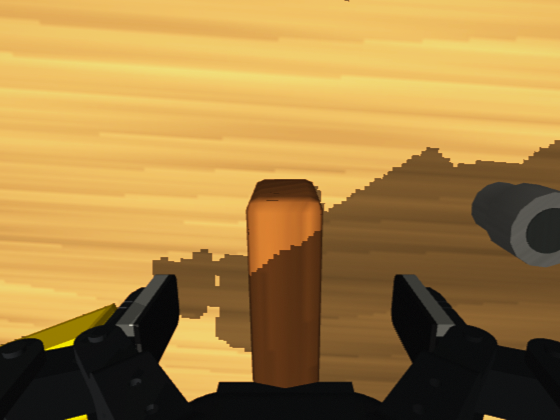

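The handle spans columns 248 to 322 between pads at 177 and 393, so it is centred. Next: lower and close.

```bash
python3 -m jog '{"linear":[[0.7,0,-0.1],[1.2,0,-0.1],[1.2,0,-0.1],[1.2,0,-0.1],[1.2,0,-0.1],[1.2,0,-0.1],[1.2,0,-0.1],[1.2,0,-0.1],[1.2,0,-0.1],[1.2,0,-0.1],[1.2,0,-0.1],[1.2,0,-0.1],[1.2,0,-0.1]],"twist":[0,0,0,0,0,0,0,0,0,0,0,0,0],"claw":[1,1,1,-1,-1,-1,-1,-1,-1,-1,-1,-1,-1]}' 80
python3 -c "
from rel import *
to(.4736,-.2138,.10,.0646)"
```

```text
t: 4.35
tcp_pos: [0.4726, -0.2126, 0.0096]
tool_rot: [-0.023, 0.707, 0.023, 0.707]
force: [-0.5, -0.0, 4.6]
finger_gap: 0.315
t 4.35 tcp [ 0.4726 -0.2126  0.0096] yaw 0.0643 lin cm [-9.04 -0.13  0.09] twist -0.0003 F [-0.55 -0.02  4.57] gap 0.315
```

```bash
python3 -m jog '{"linear":[[-1,0,0],[-3,0,0],[-6,0,0],[-8,0,0],[-8.5,0,0],[-8.5,0,0],[-8.5,0,0],[-8.5,0,0]],"twist":[0,0,0,0,0,0,0,0],"claw":[-1,-1,-1,-1,-1,-1,-1,-1]}'
python3 -c "
from ov import *
from rel import *
T=(.582,.032,.185)
g=w(T,(-.067,0,0)); print(g)
to(g[0],g[1],.095,.185)
s=manip.sense();p=s['tcp_pos']
snap('side','side4');snap('scene','scene4')
I=[((p[0],p[1],.0643,p[2]-.0096),HOOK,(255,0,0))]
draw('side4',I,(240,150,420,310),4,'o4');draw('scene4',I,(140,120,300,240),5,'o5')"
```

```text
t: 5.02
tcp_pos: [0.4715, -0.2118, 0.0931]
tool_rot: [-0.022, 0.708, 0.023, 0.706]
force: [0.6, 0.3, -2.9]
finger_gap: 0.316
[np.float64(0.5161432712077745), np.float64(0.01967558225362124), 0]
t 5.02 tcp [ 0.4715 -0.2118  0.0931] yaw 0.0642 lin cm [-0.16 22.82  5.94] twist -0.1208 F [ 0.56  0.31 -2.93] gap 0.316
```

View pics/o4.png

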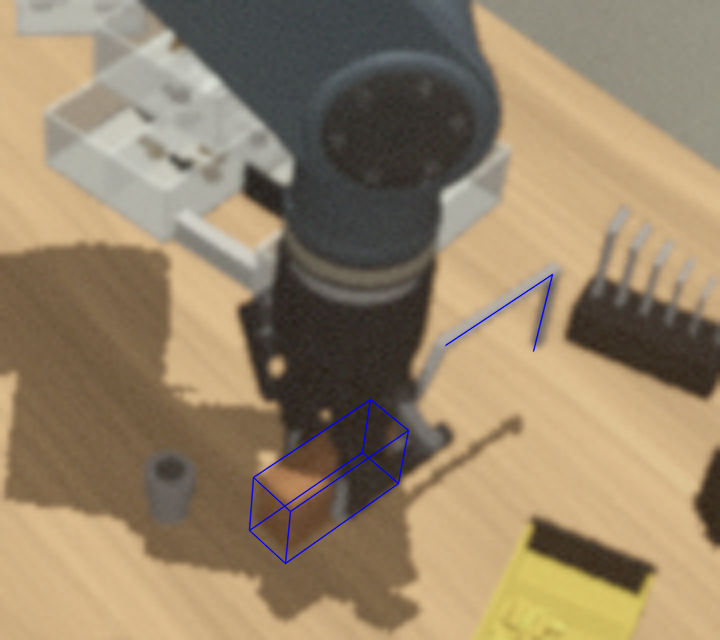

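View pics/o5.png

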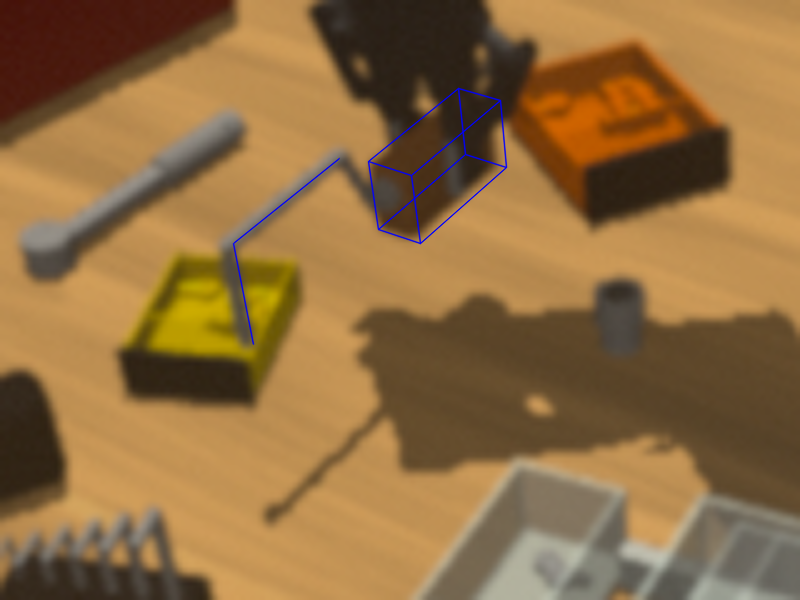

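```bash
python3 -m jog '{"linear":[[0,3,0.5],[0,7,1],[0,11,2.5],[0,15,4],[0,18,5],[0,20.5,5.5],[0,22,5.8],[0,22.8,5.9],[0,22.8,5.9],[0,22.8,5.9],[0,22.8,5.9]],"twist":[0,0,-0.03,-0.06,-0.09,-0.12,-0.121,-0.121,-0.121,-0.121,-0.121],"claw":[-1,-1,-1,-1,-1,-1,-1,-1,-1,-1,-1]}'
python3 -c "
from ov import *
from rel import *
T=(.582,.032,.185)
g=w(T,(-.067,0,0)); print(g)
to(g[0],g[1],.0156,.185)
s=manip.sense();p=s['tcp_pos']
snap('side','side5');snap('scene','scene5')
I=[((p[0],p[1],.185,p[2]-.0096),HOOK,(255,0,0)),((.582+.078*.983,.032+.078*.184,.185),TRAY,(0,255,0))]
draw('side5',I,(230,100,370,280),4,'o6');draw('scene5',I,(180,150,340,290),5,'o7')"
```

```text
t: 6.03
tcp_pos: [0.5166, 0.0178, 0.094]
tool_rot: [-0.065, 0.704, 0.065, 0.704]
force: [0.2, 0.2, -2.4]
finger_gap: 0.32
[np.float64(0.5161432712077745), np.float64(0.01967558225362124), 0]
t 6.03 tcp [0.5166 0.0178 0.094 ] yaw 0.1841 lin cm [ 7.84  0.2  -0.01] twist -0.0009 F [ 0.2   0.17 -2.36] gap 0.32
```

View pics/o6.png

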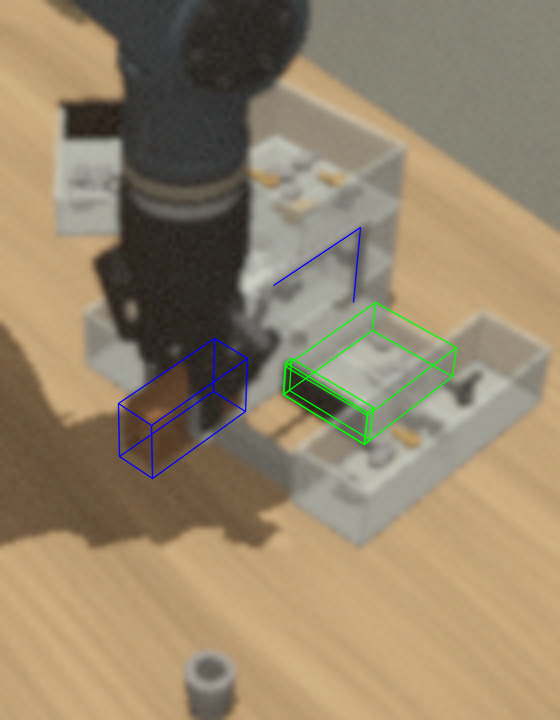

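View pics/o7.png

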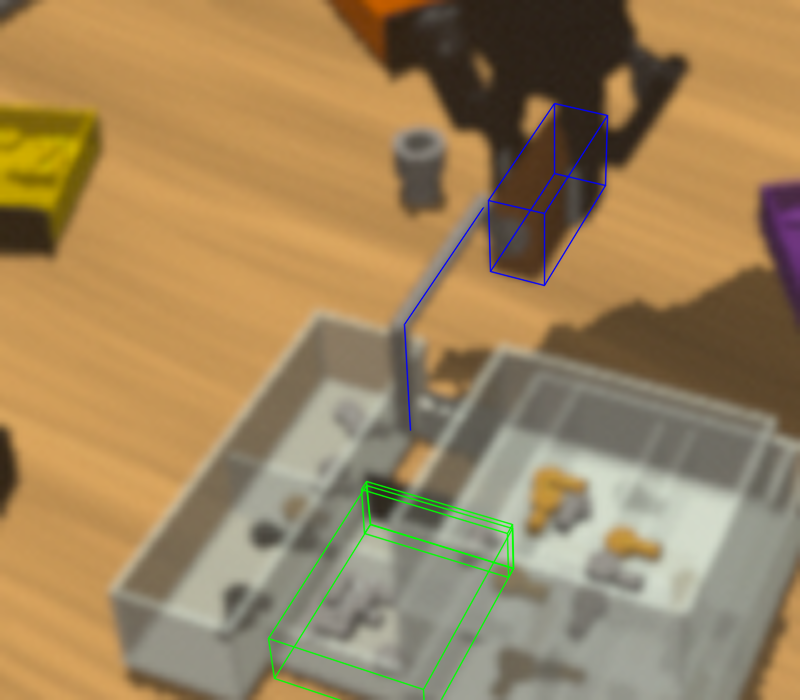

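```bash
python3 -m jog '{"linear":[[1.5,0.3,0],[3.5,0.3,0],[4.5,0.3,0],[5,0.3,0],[5,0.3,0],[5,0.3,0],[5,0.3,0]],"twist":[0,0,0,0,0,0,0],"claw":[-1,-1,-1,-1,-1,-1,-1]}'
python3 -c "
from ov import *
from rel import *
T=(.582,.032,.185)
g=w(T,(-.067,0,0))
to(g[0],g[1],.0156,.185)
s=manip.sense();p=s['tcp_pos']
snap('side','side6');snap('scene','scene6')
crop('side6',270,160,350,230,9,'c8');crop('scene6',230,200,320,270,8,'c9')"
```

```text
t: 6.72
tcp_pos: [0.5168, 0.0214, 0.0449]
tool_rot: [-0.065, 0.704, 0.065, 0.705]
force: [-0.3, -0.5, -1.5]
finger_gap: 0.317
t 6.72 tcp [0.5168 0.0214 0.0449] yaw 0.1848 lin cm [ 2.93 -0.16 -0.1 ] twist -0.0002 F [-0.26 -0.5  -1.47] gap 0.317
```

View pics/c8.png

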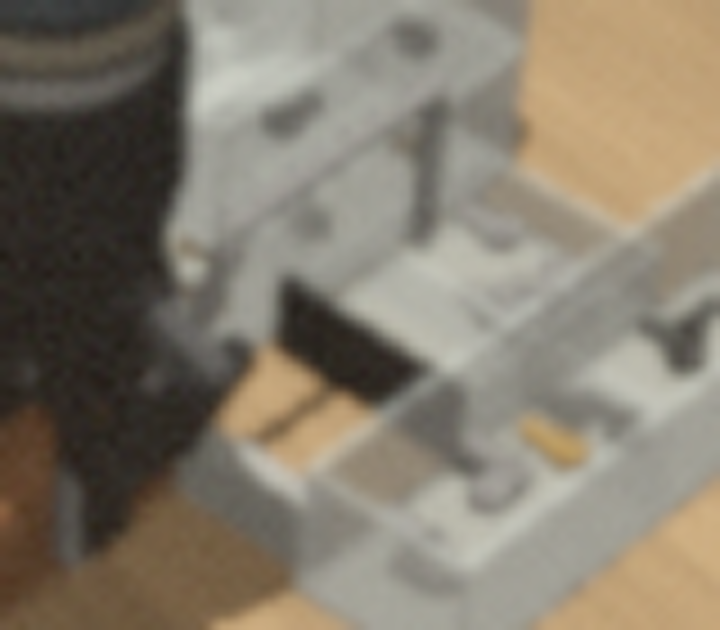

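View pics/c9.png

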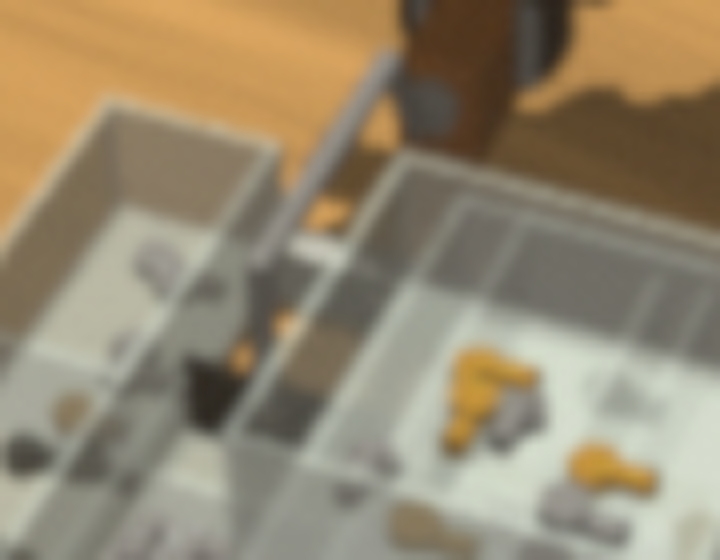

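Run:
```python
from h import *
s=load('side6');a=load('scene6')
T=(.582,.032,.185)
def sl(P): c,q=np.cos(T[2]),np.sin(T[2]); d=P[:2]-np.array(T[:2]); return (1e3*np.array([c*d[0]+q*d[1],-q*d[0]+c*d[1]])).round(1)
F=lambda u,v:(270+u/9-.5,160+v/9-.5)
print(sl(back(s,F(425,240),.045)),sl(back(s,F(425,240),.041)),sl(back(s,F(440,105),.107)))
print(sl(back(s,F(285,280),.03)),sl(back(s,F(430,365),.03)))
G=lambda u,v:(230+u/8-.5,200+v/8-.5)
print(sl(back(a,G(258,365),.045)), sl(back(a,G(265,255),.107)),sl(back(a,G(190,365),.03)))
```

```text
[107.7   5.2] [111.6   8. ] [98.7 -2.3]
[76.9 34.8] [ 77.8 -23. ]
[ 81.7 -11.3] [97.2  0.8] [ 76.1 -36.5]
```

```bash
python3 -c "
from ov import *
s=manip.sense();p=s['tcp_pos']
I=[((p[0],p[1],.185,p[2]-.0096),HOOK,(255,0,0))]
draw('side6',I,(270,150,350,230),9,'o8')"
```

```text
(no output)
```

View pics/o8.png

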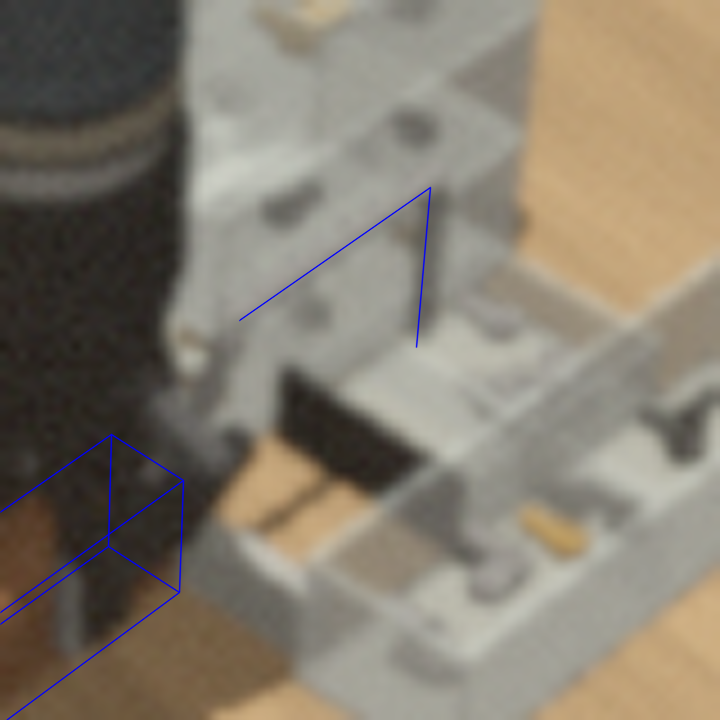

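```bash
python3 -m jog '{"linear":[[0.7,0,0],[1.5,0,0],[2.2,0,0],[2.7,0,0],[2.9,0,0],[2.9,0,0],[2.9,0,0],[2.9,0,0]],"twist":[0,0,0,0,0,0,0,0],"claw":[-1,-1,-1,-1,-1,-1,-1,-1]}'
python3 -c "
from ov import *
from rel import *
T=(.582,.032,.185)
g=w(T,(-.07,0,0))
to(g[0],g[1],.0156,.185)
s=manip.sense();print(s['ft_torque'])
snap('side','side7');snap('scene','scene7')
crop('side7',270,160,350,230,9,'c10');crop('scene7',230,200,320,270,8,'c11')"
```

```text
t: 7.48
tcp_pos: [0.5163, 0.0217, 0.0153]
tool_rot: [-0.065, 0.704, 0.065, 0.704]
force: [-0.6, 0.9, -2.0]
finger_gap: 0.313
t 7.48 tcp [0.5163 0.0217 0.0153] yaw 0.1853 lin cm [-0.03 -0.2  -0.36] twist 0.0003 F [-0.58  0.86 -1.97] gap 0.313
[-0.00799408  0.0533708  -0.00924931]
```

View pics/c10.png

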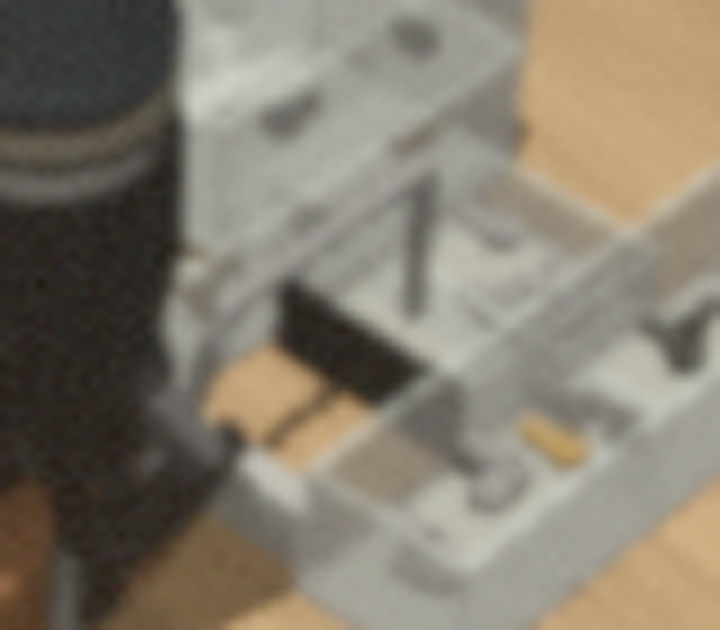

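View pics/c11.png

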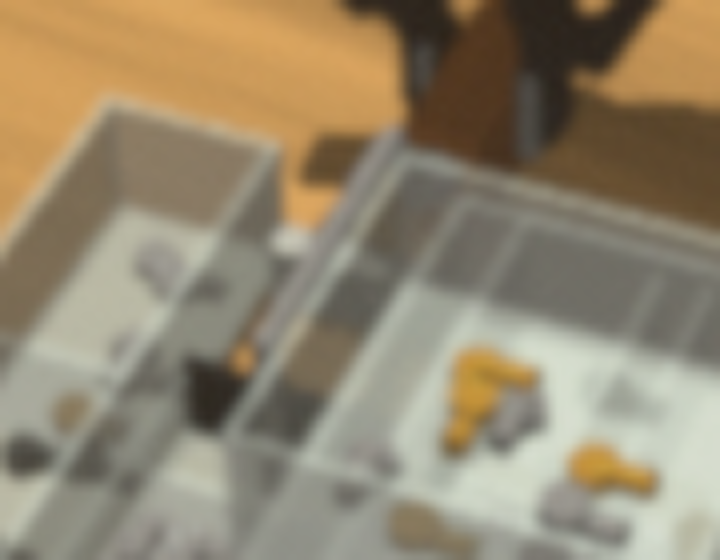

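The tip sits behind the black wall (side crop (415,310)). Start pulling slowly.

```bash
python3 -m jog '{"linear":[[0,-0.02,-0.1],[0,-0.04,-0.2],[0,-0.06,-0.3],[0,-0.08,-0.4],[0,-0.1,-0.5],[0,-0.1,-0.6],[0,-0.1,-0.7],[0,-0.1,-0.8],[0,-0.1,-0.9],[0,-0.1,-1.0],[0,-0.1,-1.1],[0,-0.1,-1.2],[0,-0.1,-1.3],[0,-0.1,-1.4]],"twist":[0,0,0,0,0,0,0,0,0,0,0,0,0,0],"claw":[-1,-1,-1,-1,-1,-1,-1,-1,-1,-1,-1,-1,-1,-1]}'
cat > st.py <<'E'
from rel import *
def st():
    T=(.582,.032,.185); s=manip.sense(); p=s['tcp_pos'];c,q=np.cos(T[2]),np.sin(T[2]);d=np.array(p[:2])-T[:2];f=s['force']
    print('t %.2f slot x %.1f y %.1f z %.1f | Fx %.2f Fy %.2f Fz %.2f tq %s gap %.3f'%(s['t'],1e3*(c*d[0]+q*d[1]),1e3*(-q*d[0]+c*d[1]),1e3*p[2],c*f[0]+q*f[1],-q*f[0]+c*f[1],f[2],np.round(s['ft_torque'],3),s['finger_gap']))
E
python3 -c "
from st import *
st()"
```

```text
t: 8.75
tcp_pos: [0.5025, 0.0182, 0.0153]
tool_rot: [-0.065, 0.704, 0.065, 0.704]
force: [-0.2, -0.1, -2.5]
finger_gap: 0.318
t 8.75 slot x -80.6 y 1.1 z 15.3 | Fx -0.22 Fy -0.09 Fz -2.53 tq [-0.012  0.03   0.023] gap 0.318
```

```bash
python3 -m jog '{"linear":[[0,0,-0.1],[0,0,-0.2],[0,0,-0.3],[0,0,-0.4],[0,0,-0.5],[0,0,-0.6],[0,0,-0.7],[0,0,-0.8]],"twist":[0,0,0,0,0,0,0,0],"claw":[-1,-1,-1,-1,-1,-1,-1,-1]}'
python3 -c "
from st import *
st()
snap('side','side8')
crop('side8',270,160,350,230,9,'c12')"
```

```text
t: 9.42
tcp_pos: [0.4953, 0.0166, 0.0154]
tool_rot: [-0.065, 0.704, 0.065, 0.704]
force: [0.8, 1.2, -2.6]
finger_gap: 0.314
t 9.42 slot x -88.1 y 0.8 z 15.4 | Fx 1.03 Fy 1.07 Fz -2.61 tq [ 0.013 -0.059 -0.048] gap 0.314
```

View pics/c12.png

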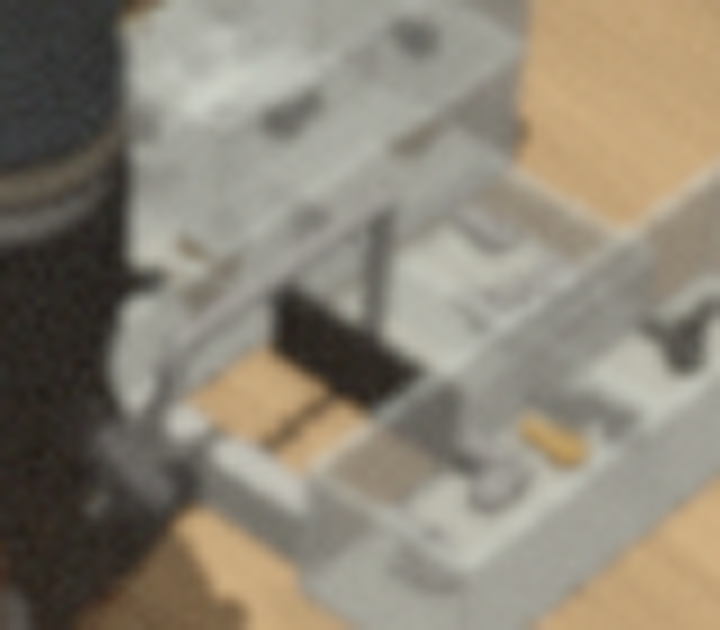

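```bash
python3 -m jog '{"linear":[[0,0,-0.15],[0,0,-0.35],[0,0,-0.6],[0,0,-0.85],[0,0,-1.1],[0,0,-1.35],[0,0,-1.6],[0,0,-1.85],[0,0,-2.1],[0,0,-2.35],[0,0,-2.6],[0,0,-2.85],[0,0,-3.1],[0,0,-3.35],[0,0,-3.6],[0,0,-3.85],[0,0,-4.05],[0,0,-4.2],[0,0,-4.3],[0,0,-4.3]],"twist":[0,0,0,0,0,0,0,0,0,0,0,0,0,0,0,0,0,0,0,0],"claw":[-1,-1,-1,-1,-1,-1,-1,-1,-1,-1,-1,-1,-1,-1,-1,-1,-1,-1,-1,-1]}'
python3 -c "
from st import *
st()
snap('side','side9')
crop('side9',270,160,350,230,9,'c13')"
```

```text
t: 11.13
tcp_pos: [0.4522, 0.0088, 0.0153]
tool_rot: [-0.065, 0.704, 0.065, 0.704]
force: [1.4, -0.6, -1.8]
finger_gap: 0.318
t 11.13 slot x -131.9 y 1.1 z 15.3 | Fx 1.23 Fy -0.81 Fz -1.82 tq [-0.073 -0.14  -0.064] gap 0.318
```

View pics/c13.png

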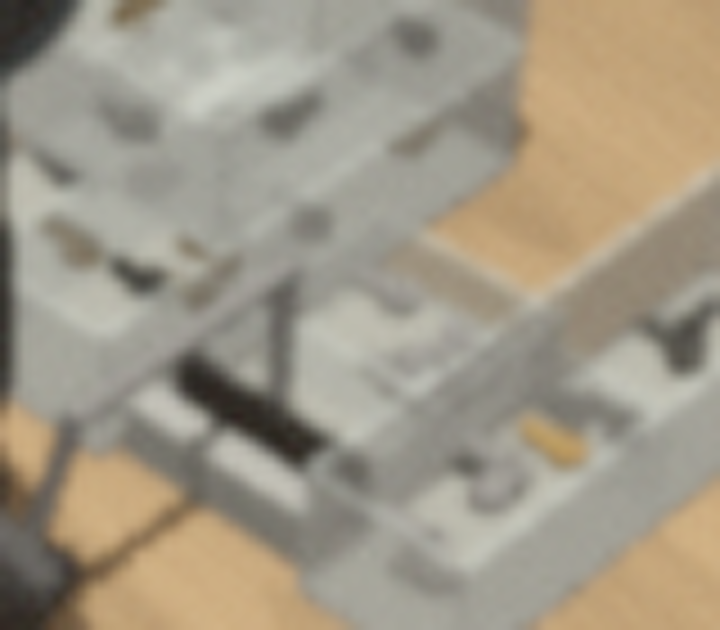

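```bash
python3 -m jog '{"linear":[[0,0,-0.1],[0,0,-0.2],[0,0,-0.3],[0,0,-0.4],[0,0,-0.5],[0,0,-0.6],[0,0,-0.65],[0,0,-0.7]],"twist":[0,0,0,0,0,0,0,0],"claw":[-1,-1,-1,-1,-1,-1,-1,-1]}'
python3 -c "
from st import *
st()
snap('side','side10')
crop('side10',270,170,350,230,10,'c14')"
```

```text
t: 11.85
tcp_pos: [0.4457, 0.0075, 0.0153]
tool_rot: [-0.065, 0.704, 0.065, 0.704]
force: [2.2, 0.3, -3.9]
finger_gap: 0.318
t 11.85 slot x -138.5 y 1.0 z 15.3 | Fx 2.18 Fy -0.11 Fz -3.88 tq [ 0.05  -0.181  0.004] gap 0.318
```

View pics/c14.png

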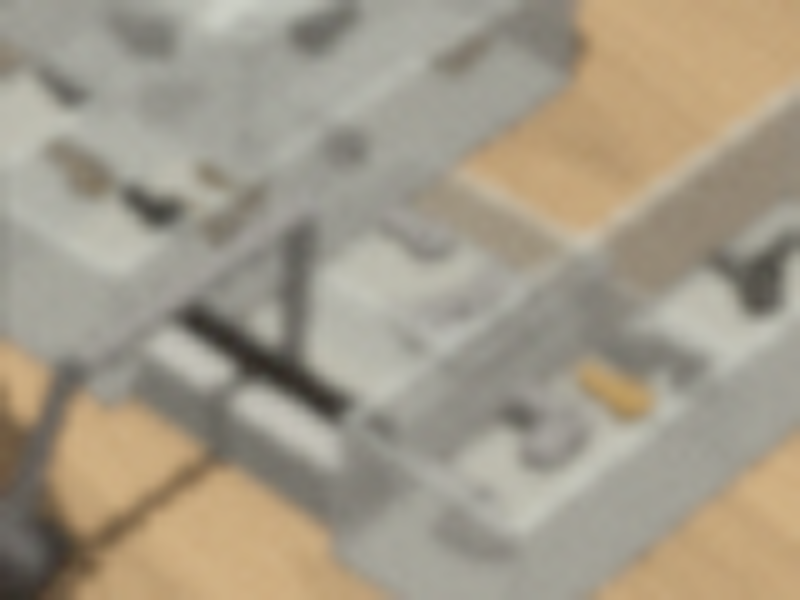

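```bash
python3 -m jog '{"linear":[[0,0,-0.05],[0,0,-0.1],[0,0,-0.15],[0,0,-0.2],[0,0,-0.25],[0,0,-0.3],[0,0,-0.35],[0,0,-0.35]],"twist":[0,0,0,0,0,0,0,0],"claw":[-1,-1,-1,-1,-1,-1,-1,-1]}'
python3 -c "
from st import *
st()"
python3 -m jog '{"linear":[[0,0,-0.03],[0,0,-0.06],[0,0,-0.09],[0,0,-0.12],[0,0,-0.12]],"twist":[0,0,0,0,0],"claw":[-1,-1,-1,-1,-1]}'
python3 -c "
from st import *
st()"
```

```text
t: 12.57
tcp_pos: [0.443, 0.0067, 0.0154]
tool_rot: [-0.066, 0.704, 0.065, 0.705]
force: [4.7, 1.0, -3.8]
finger_gap: 0.313
t 12.57 slot x -141.3 y 0.7 z 15.4 | Fx 4.79 Fy 0.14 Fz -3.81 tq [ 0.17  -0.397  0.088] gap 0.313
t: 12.98
tcp_pos: [0.443, 0.0064, 0.0154]
tool_rot: [-0.066, 0.703, 0.065, 0.705]
force: [7.2, 3.1, -6.1]
finger_gap: 0.318
t 12.98 slot x -141.4 y 0.4 z 15.4 | Fx 7.67 Fy 1.67 Fz -6.09 tq [ 0.374 -0.636  0.234] gap 0.318
```

```bash
python3 -c "
from st import *
st()
snap('side','side11');snap('scene','scene11')
crop('side11',260,170,350,240,8,'c15');crop('scene11',230,180,310,250,8,'c16')"
```

```text
t 12.98 slot x -141.4 y 0.4 z 15.4 | Fx 7.67 Fy 1.67 Fz -6.09 tq [ 0.374 -0.636  0.234] gap 0.318
```

View pics/c15.png

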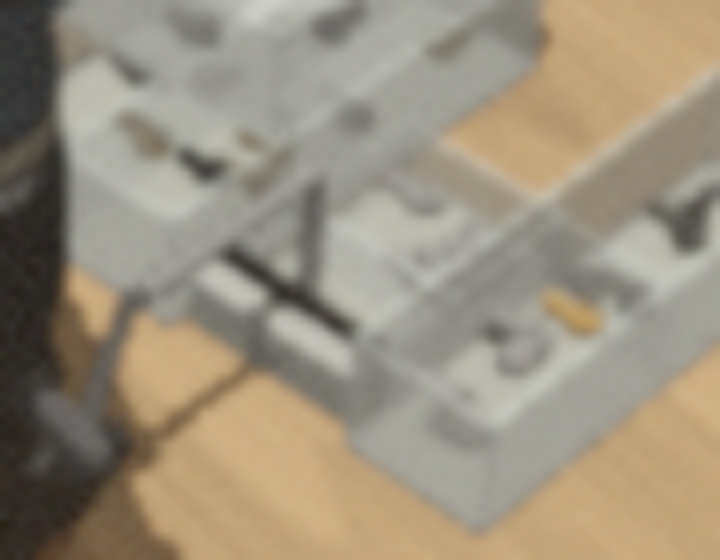

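View pics/c16.png

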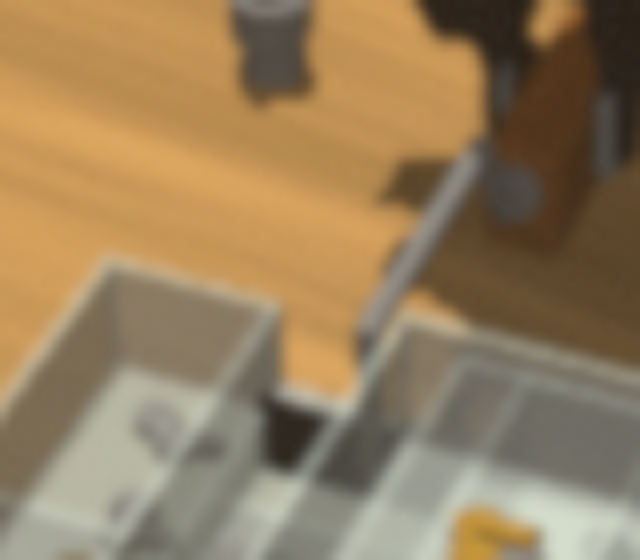

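```bash
python3 -m jog '{"linear":[[0,0,-0.03],[0,0,-0.03]],"twist":[0,0],"claw":[-1,-1]}'
python3 -c "
from st import *
st()"
python3 -m jog '{"linear":[[0,0,-0.02],[0,0,-0.02]],"twist":[0,0],"claw":[-1,-1]}'
python3 -c "
from st import *
st()"
```

```text
t: 13.25
tcp_pos: [0.443, 0.0063, 0.0154]
tool_rot: [-0.066, 0.703, 0.065, 0.706]
force: [6.8, 3.8, -4.6]
finger_gap: 0.316
t 13.25 slot x -141.4 y 0.3 z 15.4 | Fx 7.40 Fy 2.50 Fz -4.61 tq [ 0.363 -0.715  0.238] gap 0.316
t: 13.42
tcp_pos: [0.443, 0.0062, 0.0154]
tool_rot: [-0.066, 0.702, 0.065, 0.706]
force: [8.7, 3.3, -5.3]
finger_gap: 0.317
t 13.42 slot x -141.4 y 0.2 z 15.4 | Fx 9.13 Fy 1.67 Fz -5.27 tq [ 0.43  -0.731  0.268] gap 0.317
```

```bash
python3 -m jog '{"linear":[[0,0,-0.02],[0,0,-0.04],[0,0,-0.04]],"twist":[0,0,0],"claw":[-1,-1,-1]}'
python3 -c "
from st import *
st()"
python3 -m jog '{"linear":[[0,0,0],[0,0,0]],"twist":[0,0],"claw":[-1,-1]}'
python3 -c "
from st import *
st()"
python3 -m jog '{"linear":[[0,0,0],[0,0,0]],"twist":[0,0],"claw":[-1,-1]}'
python3 -c "
from st import *
st()"
```

```text
t: 13.67
tcp_pos: [0.443, 0.0061, 0.0154]
tool_rot: [-0.067, 0.702, 0.065, 0.706]
force: [8.0, 2.7, -5.3]
finger_gap: 0.321
t 13.67 slot x -141.4 y 0.1 z 15.4 | Fx 8.38 Fy 1.15 Fz -5.31 tq [ 0.561 -0.807  0.311] gap 0.321
t: 13.83
tcp_pos: [0.443, 0.0061, 0.0154]
tool_rot: [-0.067, 0.702, 0.065, 0.706]
force: [8.4, 3.1, -6.1]
finger_gap: 0.318
t 13.83 slot x -141.4 y 0.1 z 15.4 | Fx 8.86 Fy 1.54 Fz -6.08 tq [ 0.476 -0.799  0.33 ] gap 0.318
t: 14.0
tcp_pos: [0.443, 0.0061, 0.0154]
tool_rot: [-0.067, 0.702, 0.065, 0.706]
force: [8.0, 4.4, -5.6]
finger_gap: 0.316
t 14.00 slot x -141.4 y 0.1 z 15.4 | Fx 8.69 Fy 2.82 Fz -5.64 tq [ 0.508 -0.781  0.341] gap 0.316
```

```bash
python3 -m jog '{"linear":[[0,0,-0.03],[0,0,-0.06],[0,0,-0.06],[0,0,-0.06]],"twist":[0,0,0,0],"claw":[-1,-1,-1,-1]}'
python3 -c "
from st import *
st()"
python3 -m jog '{"linear":[[0,0,0],[0,0,0],[0,0,0]],"twist":[0,0,0],"claw":[-1,-1,-1]}'
python3 -c "
from st import *
st()"
python3 -m jog '{"linear":[[0,0,0],[0,0,0],[0,0,0]],"twist":[0,0,0],"claw":[-1,-1,-1]}'
python3 -c "
from st import *
st()"
```

```text
t: 14.33
tcp_pos: [0.4431, 0.0059, 0.0154]
tool_rot: [-0.067, 0.702, 0.065, 0.706]
force: [10.3, 3.2, -6.4]
finger_gap: 0.318
t 14.33 slot x -141.4 y -0.1 z 15.4 | Fx 10.76 Fy 1.25 Fz -6.40 tq [ 0.579 -0.878  0.376] gap 0.318
t: 14.58
tcp_pos: [0.4431, 0.0059, 0.0154]
tool_rot: [-0.067, 0.702, 0.065, 0.706]
force: [10.6, 4.4, -6.6]
finger_gap: 0.314
t 14.58 slot x -141.4 y -0.1 z 15.4 | Fx 11.27 Fy 2.38 Fz -6.57 tq [ 0.556 -0.879  0.365] gap 0.314
t: 14.83
tcp_pos: [0.4431, 0.0059, 0.0154]
tool_rot: [-0.067, 0.702, 0.065, 0.706]
force: [9.0, 4.4, -6.6]
finger_gap: 0.319
t 14.83 slot x -141.4 y -0.1 z 15.4 | Fx 9.68 Fy 2.71 Fz -6.62 tq [ 0.603 -0.815  0.379] gap 0.319
```

```bash
python3 -m jog '{"linear":[[0,0,0],[0,0,0],[0,0,0],[0,0,0],[0,0,0],[0,0,0]],"twist":[0,0,0,0,0,0],"claw":[-1,-1,-1,-1,-1,-1]}'
python3 -c "
from st import *
st()"
python3 -m jog '{"linear":[[0,0,0],[0,0,0],[0,0,0],[0,0,0],[0,0,0],[0,0,0]],"twist":[0,0,0,0,0,0],"claw":[-1,-1,-1,-1,-1,-1]}'
python3 -c "
from st import *
st()"
```

```text
t: 15.33
tcp_pos: [0.4431, 0.0059, 0.0154]
tool_rot: [-0.067, 0.702, 0.065, 0.706]
force: [8.4, 3.8, -7.3]
finger_gap: 0.315
t 15.33 slot x -141.4 y -0.1 z 15.4 | Fx 8.92 Fy 2.23 Fz -7.31 tq [ 0.565 -0.889  0.386] gap 0.315
t: 15.83
tcp_pos: [0.443, 0.006, 0.0154]
tool_rot: [-0.067, 0.702, 0.065, 0.706]
force: [8.6, 4.4, -6.3]
finger_gap: 0.32
t 15.83 slot x -141.4 y -0.0 z 15.4 | Fx 9.22 Fy 2.77 Fz -6.29 tq [ 0.652 -0.891  0.408] gap 0.320
```

```bash
python3 -m jog '{"linear":[[0,0,0.1],[0,0,0.2],[0,0,0.3],[0,0,0.4],[0,0,0.6],[0,0,0.8],[0,0,1.0],[0,0,1.2],[0,0,1.3],[0,0,1.3],[0,0,1.3]],"twist":[0,0,0,0,0,0,0,0,0,0,0],"claw":[-1,-1,-1,-1,-1,-1,-1,-1,-1,-1,-1]}'
python3 -c "
from st import *
st()
snap('side','side12');snap('scene','scene12')
crop('side12',260,170,350,240,8,'c17');crop('scene12',230,180,310,250,8,'c18')"
```

```text
t: 16.75
tcp_pos: [0.4521, 0.0088, 0.0153]
tool_rot: [-0.065, 0.704, 0.065, 0.704]
force: [1.1, 0.1, -2.0]
finger_gap: 0.316
t 16.75 slot x -131.9 y 1.1 z 15.3 | Fx 1.15 Fy -0.09 Fz -1.96 tq [-0.008  0.104 -0.022] gap 0.316
```

View pics/c17.png

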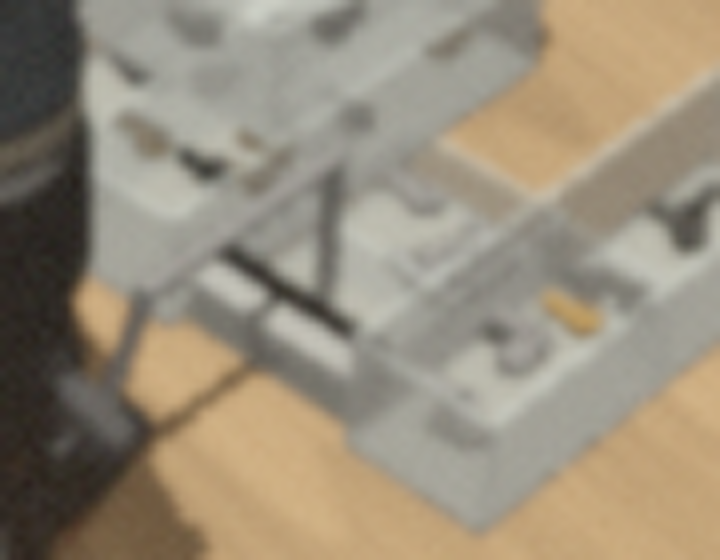

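View pics/c18.png

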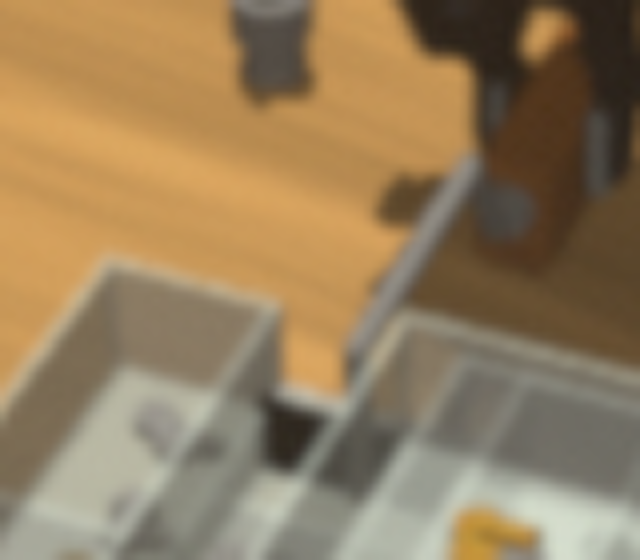

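```bash
python3 -m jog '{"linear":[[-0.3,0,0],[-1,0,0],[-2,0,0],[-3.5,0,0],[-5.5,0,0],[-7.5,0,0],[-8.3,0,0],[-8.3,0,0],[-8.3,0,0],[-8.3,0,0]],"twist":[0,0,0,0,0,0,0,0,0,0],"claw":[-1,-1,-1,-1,-1,-1,-1,-1,-1,-1]}'
python3 -c "
from ov import *
from rel import *
to(.4726,-.2126,.0946,.0643)
s=manip.sense();p=s['tcp_pos']
snap('side','side13');snap('scene','scene13')
I=[((p[0],p[1],.185,p[2]-.0096),HOOK,(255,0,0))]
draw('side13',I,(220,140,360,260),5,'o9');draw('scene13',I,(210,130,330,260),5,'o10')"
```

```text
t: 17.68
tcp_pos: [0.4517, 0.0089, 0.0977]
tool_rot: [-0.065, 0.705, 0.066, 0.704]
force: [0.9, -0.8, -2.7]
finger_gap: 0.32
t 17.68 tcp [0.4517 0.0089 0.0977] yaw 0.1852 lin cm [  0.31 -22.15  -2.02] twist 0.1209 F [ 0.87 -0.77 -2.71] gap 0.32
```

View pics/o9.png

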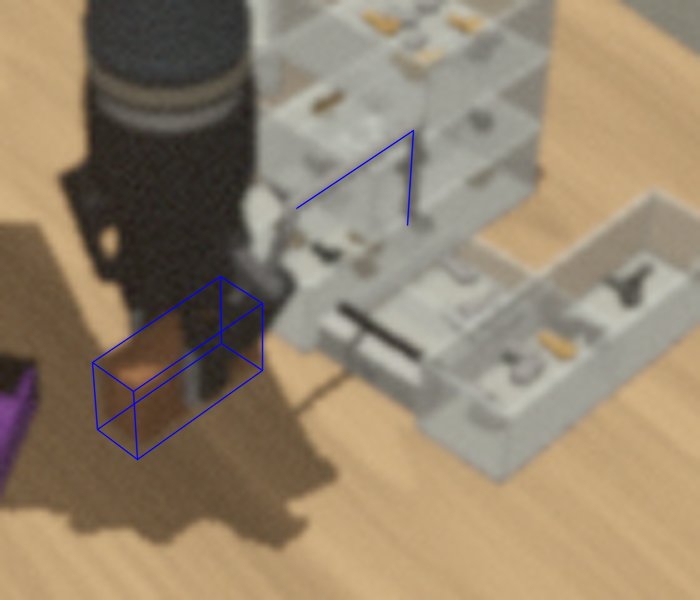

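View pics/o10.png

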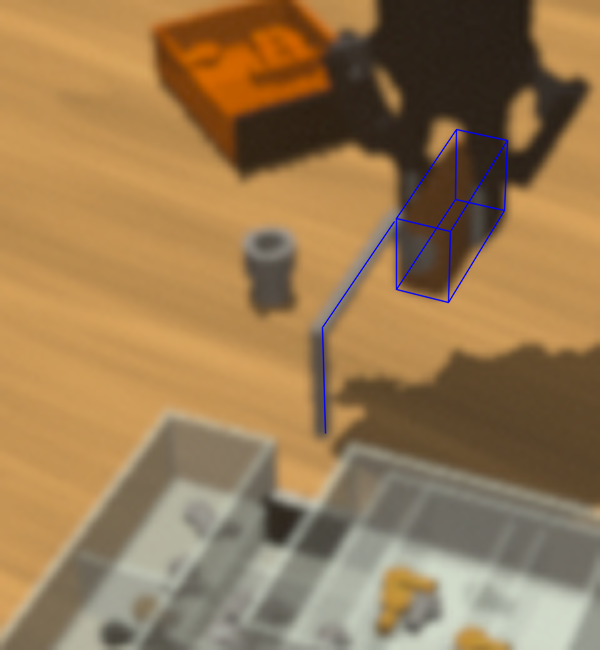

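```bash
python3 -m jog '{"linear":[[0,-2,0],[0,-5,-0.5],[0,-9,-1],[0,-13,-1.5],[0,-16.5,-1.8],[0,-19,-2],[0,-21,-2],[0,-22.2,-2],[0,-22.2,-2],[0,-22.2,-2],[0,-22.2,-2],[0,-22.2,-2]],"twist":[0,0.02,0.05,0.08,0.1,0.121,0.121,0.121,0.121,0.121,0.121,0.121],"claw":[-1,-1,-1,-1,-1,-1,-1,-1,-1,-1,-1,-1]}'
python3 -c "
from rel import *
to(.4726,-.2126,.0096,.0643)"
```

```text
t: 18.78
tcp_pos: [0.4727, -0.2111, 0.098]
tool_rot: [-0.023, 0.707, 0.024, 0.706]
force: [0.0, 0.3, -2.9]
finger_gap: 0.318
t 18.78 tcp [ 0.4727 -0.2111  0.098 ] yaw 0.0659 lin cm [ 8.84 -0.17 -0.  ] twist 0.0016 F [ 0.01  0.3  -2.9 ] gap 0.318
```

```bash
python3 -m jog '{"linear":[[1.5,-0.15,0],[4,-0.15,0],[6,-0.15,0],[7.3,-0.15,0],[8,-0.15,0],[8.3,-0.15,0],[8.5,-0.15,0],[8.6,-0.15,0],[8.6,-0.15,0]],"twist":[0,0,0,0,0,0,0,0,0],"claw":[-1,-1,-1,-1,-1,-1,-1,-1,-1]}'
python3 -c "
from rel import *
to(.4726,-.2126,.0096,.0643)"
python3 -m jog '{"linear":[[0.1,0,0],[0.2,0,0],[0.2,0,0],[0.2,0,0]],"twist":[0,0,0,0],"claw":[-1,-1,-1,-1]}'
python3 -c "
from rel import *
to(.4726,-.2126,.0096,.0643)"
```

```text
t: 19.53
tcp_pos: [0.4741, -0.2147, 0.0129]
tool_rot: [-0.023, 0.706, 0.023, 0.707]
force: [0.8, 0.1, -2.5]
finger_gap: 0.317
t 19.53 tcp [ 0.4741 -0.2147  0.0129] yaw 0.0645 lin cm [ 0.33  0.22 -0.14] twist 0.0002 F [ 0.85  0.15 -2.54] gap 0.317
t: 19.87
tcp_pos: [0.4737, -0.2148, 0.0105]
tool_rot: [-0.023, 0.707, 0.023, 0.707]
force: [0.4, 0.3, -2.8]
finger_gap: 0.317
t 19.87 tcp [ 0.4737 -0.2148  0.0105] yaw 0.0641 lin cm [ 0.09  0.22 -0.1 ] twist -0.0002 F [ 0.35  0.29 -2.84] gap 0.317
```

```bash
python3 -m jog '{"linear":[[0,0.2,-0.1],[0,0.2,-0.1],[0.05,0.2,-0.1],[0.1,0.2,-0.1],[0.1,0.2,-0.1]],"twist":[0,0,0,0,0],"claw":[-1,-1,-1,-1,-1]}'
python3 -c "
from rel import *
to(.4726,-.2126,.0096,.0643)"
python3 -m jog '{"linear":[[0.03,0,0],[0.06,0,0],[0.06,0,0]],"twist":[0,0,0],"claw":[-1,-1,-1]}'
python3 -c "
from rel import *
to(.4726,-.2126,.0096,.0643)"
```

```text
t: 20.28
tcp_pos: [0.4724, -0.2126, 0.0096]
tool_rot: [-0.023, 0.707, 0.023, 0.707]
force: [-0.9, 0.6, 1.9]
finger_gap: 0.312
t 20.28 tcp [ 0.4724 -0.2126  0.0096] yaw 0.0642 lin cm [-0.   -0.    0.02] twist -0.0001 F [-0.88  0.6   1.89] gap 0.312
t: 20.53
tcp_pos: [0.4724, -0.2126, 0.0096]
tool_rot: [-0.023, 0.707, 0.023, 0.707]
force: [-1.8, 0.8, 8.3]
finger_gap: 0.316
t 20.53 tcp [ 0.4724 -0.2126  0.0096] yaw 0.0643 lin cm [ 0.   -0.    0.02] twist -0.0 F [-1.75  0.82  8.25] gap 0.316
```

```bash
python3 -m jog '{"linear":[[-0.06,0,0],[-0.06,0,0],[-0.06,0,0],[-0.06,0,0],[-0.06,0,0],[-0.06,0,0],[-0.06,0,0],[-0.06,0,0],[-0.06,0,0]],"twist":[0,0,0,0,0,0,0,0,0],"claw":[-1,0.2,0.9,0.9,0.9,0.9,0.9,0.9,0.9]}'
python3 -c "
from rel import *
to(.4726,-.2126,.0096,.0643);snap('wrist','wrist14')"
```

```text
t: 21.28
tcp_pos: [0.4725, -0.2127, 0.0093]
tool_rot: [-0.023, 0.707, 0.023, 0.707]
force: [0.3, -0.3, 0.3]
finger_gap: 0.952
t 21.28 tcp [ 0.4725 -0.2127  0.0093] yaw 0.0641 lin cm [-0.03  0.01  0.01] twist -0.0002 F [ 0.25 -0.34  0.3 ] gap 0.952
```

View pics/wrist14.png

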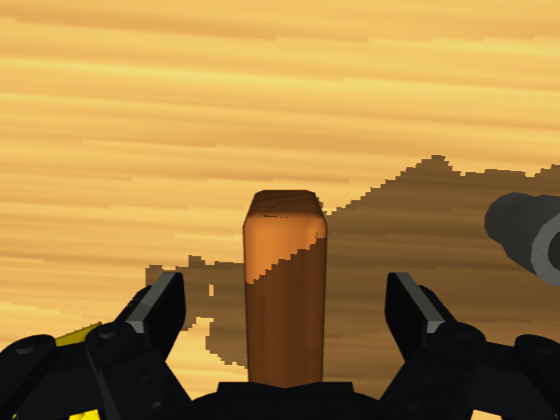

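The fingers (185 and 387) stand clear of the upright handle (245 to 327). Retract straight up, then back toward the start side.

```bash
python3 -m jog '{"linear":[[-1,0,0],[-3,0,0],[-6,0,0],[-10,0,0],[-14,0,0],[-18,0,0],[-21,0,0],[-22,0,0],[-22,8,-2],[-22,14,-4],[-22,18,-5],[-22,18,-5],[-22,18,-5],[-22,18,-5]],"twist":[0,0,0,0,0,0,0,0,0,0,0,0,0,0],"claw":[0.9,0.9,0.9,0.9,0.9,0.9,0.9,0.9,0.9,0.9,0.9,0.9,0.9,0.9]}'
python3 -c "
from ov import *
from rel import *
to(.4726,-.2126,.0096,.0643);snap('scene','scene15');snap('side','side15')
I=[((.4736,-.2138,.0646),HOOK,(255,0,0))]
draw('scene15',I,(140,130,340,280),4,'o11')
crop('side15',200,110,430,330,2.7,'c19')"
```

```text
t: 22.5
tcp_pos: [0.4068, -0.032, 0.2288]
tool_rot: [-0.023, 0.708, 0.025, 0.705]
force: [-0.6, 0.2, 0.0]
finger_gap: 0.945
t 22.5 tcp [ 0.4068 -0.032   0.2288] yaw 0.0683 lin cm [ 21.84 -18.54   5.43] twist 0.004 F [-0.65  0.21  0.02] gap 0.945
```

View pics/o11.png

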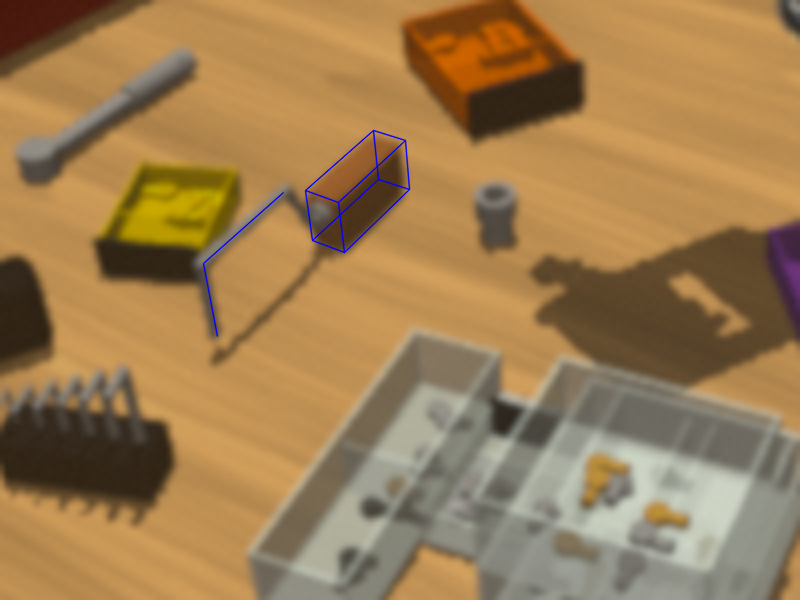

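View pics/c19.png

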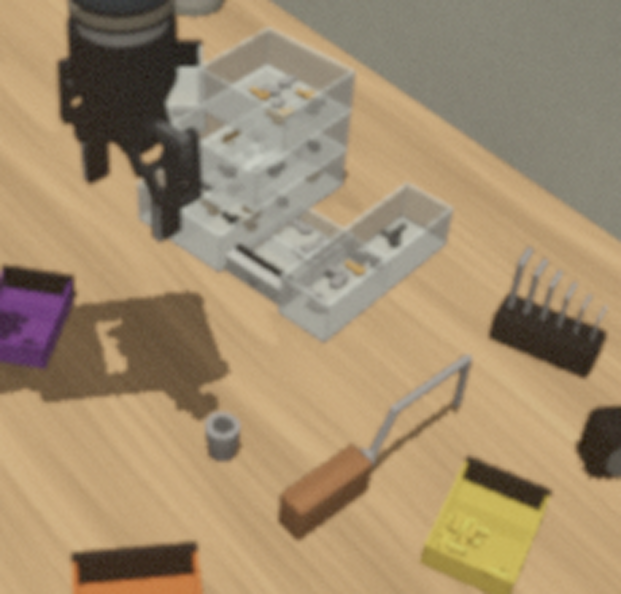

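View pics/scene15.png

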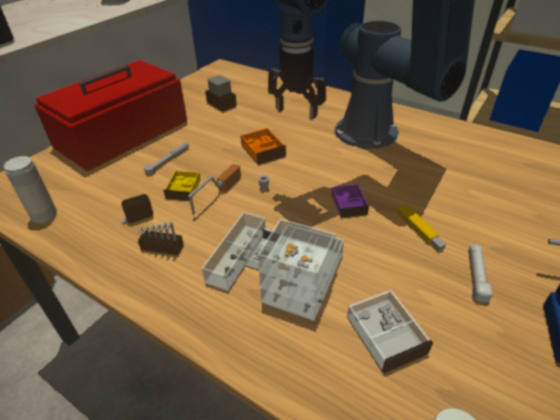

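```bash
python3 -c "
from ov import *
snap('side','side16'); T=(.582,.032,.185)
g=w(T,(.0185,0,0))
draw('side16',[],(270,170,350,230),10,'c20')
a=load('side0')['pixels'].astype(int);b=load('side16')['pixels'].astype(int)
d=np.abs(a-b).max(2); 
A=load('scene0')['pixels'].astype(int);B=load('scene15')['pixels'].astype(int); D=np.abs(A-B).max(2)
cv2.imwrite('pics/d.png',np.hstack([d,D]).clip(0,255).astype('uint8')[:, ::1][:,:1120][::2,::2])"
```

```text
(no output)
```

View pics/c20.png

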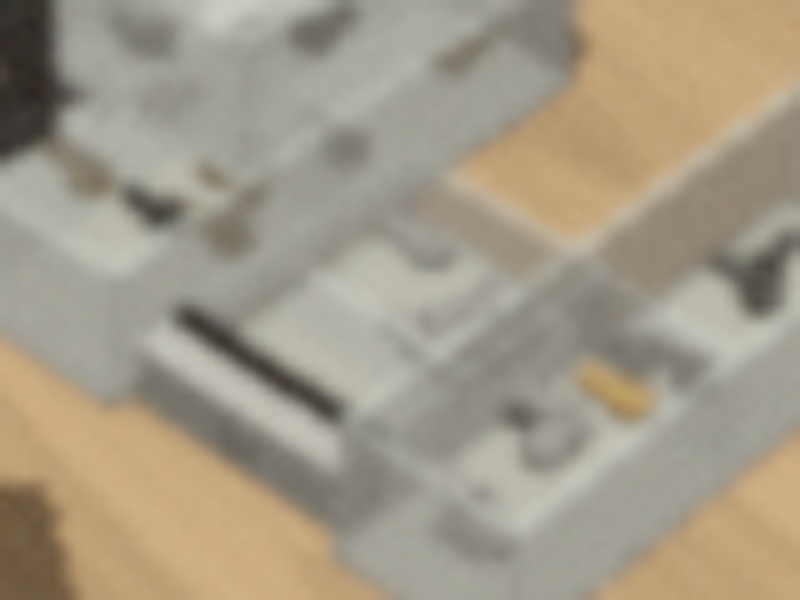

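View pics/d.png

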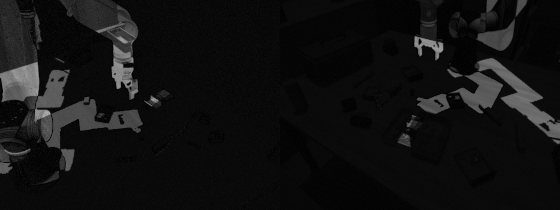

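```bash
python3 -c "
from station import manip
print(manip.sign_off(), manip.sense()['t'])"
```

```text
the job is handed in; nothing more can be done
the job is handed in; nothing more can be done
```

The tray is against the stop strip and the hook stands upright back where I found it. The job was handed in at about 22.6 s of the 64 s allowed.

- **Pull:** I gripped the hook mid-handle, lowered its tip behind the tray's black wall and dragged the tray to the stop. I then held the pull for about 1.5 s. The five readings along the slot were between 8.9 and 11.3 N, averaging about 10. Counting the sideways and vertical parts as well, the highest reading was about 12 N. The force reading is noisy by about 1 N, and I only read it between moves.
- **After unhooking:** I moved the hook tip off the wall, lifted it clear and set the hook down. Its set-down position matched the pick-up position to within about 1 mm by the arm's own readings, and the camera picture agreed.
- **Final picture checks:** The tray wall lies parallel and right up against the strip. Comparing the pictures from before and after showed no change apart from the tray, the arm and its shadow. The gripper was open and touching nothing.

**Not confirmed:** I had no plunger reading. That the tray is home rests on the force rising against a firm stop, and on the pictures. The stop came a few millimetres sooner than I had estimated from the pictures, which is about the error I would expect from them.

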